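Hang the dip basket on the drain peg behind its gravity keeper

TASK

Lift the small dip basket straight up out of the blue frame, hang it by its eye on the front part of the drain peg, between the upturned tip and the red flap, and let go. Then gently push it along the peg, without gripping it again, so that its eye itself lifts the flap and goes right past it, and the flap drops shut behind the eye. Keep the basket upright with the nut and bolt in it, and leave the bearing, the tin and the brass ring where they are.

Things in the scene. Friction and masses are not known exactly. Their poses are not given: they have to be found in the camera images.
- stand: Grey fixed stand, mm. Origin on the table under the red flap's hinge; z up; the peg points to its -x, roughly to the robot; +x is inward. Peg: level 12 mm bar, axis y = 0, z = 165, from x = -50 to the post. Tip lip (x -50 to -44, 8 wide) rises to z = 176. Front part: x -44 to -3. Stop collar from x = 52. Post from x = 97, top z = 190. Base 10 high, x -35 to 125, 90 wide.
- peg_front (a point): Point on the peg's axis in the middle of its front part, at x = -25, y = 0, z = 165 mm of the stand; same axes as the stand.
- keeper (a joint): Red flap's angle, rad: 0 hangs down, shut (cannot swing outward); positive: swung inward and up, to 1.3. Hinge 10 mm below the peg's axis at the stand's x = 0; 20 mm wide, 5 thick, lower edge 42 mm below the axis, 20 g, falls by its weight. A hung eye's lower edge, 34 mm below the axis, swings it 0.7 rad; it falls shut once the middle of the eye is 30 mm or more inward of the hinge.
- frame: Blue organiser frame, fixed to the table, open-topped, 84 x 104 x 30 mm outside, 5 mm walls and floor, origin at the centre of its underside. The basket stands in it with 2 mm of play all round, with the frame's orientation.
- basket: Aluminium basket, 0.3 to 0.5 kg, origin centre of underside, z up, same from both sides. Tray 70 (x) x 90 (y) x 35 mm, 3 mm walls; upright middle plate in the plane x = 0, 8 mm thick, 60 wide; on top an orange grip bar 10 (x) x 58 (y) mm, z = 128 to 155. The eye: round 40 mm hole through the plate along x, centre z = 92.5. Balances below the eye.
- basket_eye (a point): Centre of the basket's eye, 92.5 mm above its underside; axes of the basket. Hung on the peg it rests 14 mm below the peg's axis (z = 151 mm).
- basket_grip (a point): Centre of the orange grip bar, 143 mm above the basket's underside: grasp it here from above, fingers on its two faces, across x (10 mm).
- nut_mid (a point): Middle of the castle nut (24 x 27 x 12 mm) that lies in the basket's tray on its -x side.
- bolt_mid (a point): Middle of the bolt (17 x 25 x 17 mm) that lies in the basket's tray on its +x side.
- bearing: Bystander: steel ball bearing, 70 mm across, 23 mm high, lying on the table in front of the work, to the right; origin under its centre.
- tin: Bystander: white and blue paste tin, 67 mm across, 43 mm high, in front of the work; origin under its centre.
- brass_ring: Bystander: brass synchro ring, 60 mm across, 8 mm high, lying in front of the work; origin under its centre.
Things that resemble listed ones, but are neither listed nor needed, are in the scene too. Leave any turquoise look-alike of the basket alone.

How it is judged:
On the way, in this order (a step that is already met when the one before it is completed fails the run):
1. the basket hangs by its eye on the front part of the peg, outside the flap, let go (x of basket_eye in the frame of stand between -0.046 and -0.003 m and y of basket_eye in the frame of stand between -0.012 and 0.012 m and z of basket_eye in the frame of stand between 0.143 and 0.159 m and contact force between the fingers and basket below 0.2 N), for 0.2 s.
2. the eye, still on the peg, lifts the flap as it passes (value of joint keeper above 0.35 rad and x of basket_eye in the frame of stand above -0.004 m and distance between basket_eye and peg_front below 0.08 m), for 0.02 s.
At the end, for the whole second after the job is handed in: The basket hangs by its eye on the peg, inward of the red flap and short of the collar, within 12 mm sideways and 8 mm in height of its proper hang (eye centre z = 151 mm), upright within 0.3 rad, at most swaying slightly (0.15 m/s); the flap is down (below 0.15 rad); nut and bolt are in the tray (x of basket_eye in the frame of stand between 0.004 and 0.052 m and y of basket_eye in the frame of stand between -0.012 and 0.012 m and z of basket_eye in the frame of stand between 0.143 and 0.159 m and value of joint keeper below 0.15 rad and angle between basket's own z axis and vertical below 0.3 rad and linear speed of basket below 0.15 m/s and z of nut_mid in the frame of basket between 0 and 0.035 m and distance between each of nut_mid, bolt_mid and basket below 0.055 m and z of bolt_mid in the frame of basket between 0 and 0.035 m); the robot touches nothing.
It fails at once if the basket is tilted by more than 0.5 rad (angle between basket's own z axis and vertical above 0.5 rad).
It fails at once if the basket is gripped or shoved with more than 18 N while its eye is on the peg at or past the flap (contact force between the fingers and basket above 18 N and x of basket_eye in the frame of stand between -0.003 and 0.052 m and y of basket_eye in the frame of stand between -0.014 and 0.014 m and z of basket_eye in the frame of stand between 0.14 and 0.165 m).
It fails at once if the bearing, the tin or the brass ring is moved by more than 25 mm (distance of any of bearing, tin, brass_ring from where it was at the start of the episode above 0.025 m).
It fails at once if the flap is lifted while the basket's eye is not on the peg (value of joint keeper above 0.3 rad and distance between basket_eye and peg_front above 0.1 m).
It also fails if it takes over 64 s, if anything falls off the work surface, if the arm or the gripper's body presses on something with over 40 N, if the wrist force passes 120 N, or if a joint passes its speed limit or range.

ROBOT

A 7-joint arm with a two-finger parallel gripper is mounted at the origin on a cart in front of the work surface, level with it; the furniture and walls round the work are solid. World frame = base frame: x ahead of the robot, y to its left, z up, the work surface at z = 0. Lengths are in m, angles in rad, forces in N, time in s.
With the tool pointing down it reaches from about 0.425 to 0.925 m from the base axis. Payload 6.8 kg.
Tool frame: the origin (TCP) lies midway between the tips of the shut fingers; the grasp point (between the pads) lies 19 mm behind it; z points along the fingers, y is the line along which they close (so a half turn about z gives the same grasp; the last joint's range is limited). The gripper opens to 85 mm and grips with 20 to 120 N. Pads are 22 mm wide; open, the fingers measure 114 mm over their backs; the gripper's body (76 mm by 85 mm) begins 54 mm behind the grasp point. The pads swing forward as they close: fully open they stand 13 mm farther back than shut.
Start: joints at [1.223, 0.477, 0.022, 1.555, -0.011, 1.109, -0.083], TCP at [0.16, -0.656, 0.231] pointing down, gripper open.
Joint ranges: [-2.96, 2.96], [-0.34, 2.1], [-1.41, 1.46], [0.24, 2.44], [-1.37, 4.51], [0.17, 1.92], [-2.96, 2.96]. Speed limits (rad/s): [2.39, 2.39, 3.14, 3.14, 3.14, 3.14, 3.14].

INTERFACE

Orientations are given as a unit quaternion [w, x, y, z].
In Python, from station import bot gives the robot as it stands.
- The arm moves only by the tool jog_arm, never from a script. Its argument "rows" is a list of rows, each an object of numbers: "fingers": the finger opening in mm, from 0 to 85.4; "x", "y", "z": the shift along the tool's x, y, z in mm; "ax", "ay", "az": the turn, a rotation vector about the tool's x, y, z in degrees. A call has exactly 8 rows; each row shifts and turns the commanded pose from where the row before left it, along the tool's axes as they then stand; what a row does not reach is not made up. A row lasts 1/10 s, in which the tool goes at most 50 mm and 8.59 degrees, less where a joint would pass 70% of its speed; a pose out of reach is approached as far as the arm can. A call with a gripper value outside its range is refused whole. The fingers move at their own pace and stop on an object; "force" is the grip in N (left out, the last holds). Time passes only in rows, so rows that do not move let the fingers close, or fill a call up. It gives the time, the measured TCP pose, the force, the opening and the grip force at its end, in the units of the state.
- bot.get_obs(): the state, without advancing time (a new reading comes with each control period).
- bot.read_camera(name): name is "scene" or "top"; returns a dict with "pixels" (384x512x3 uint8, red, green, blue), "vertical_fov" (degrees; the focal length in pixels is half the picture's height over the tangent of half this angle, whatever the lens; pixels are square), "cx", "cy" (the principal point, pixels), "world_from_camera" (4x4, takes a point from camera to world coordinates). Camera axes: x right, y down, z forward; pixel columns grow to the right and rows downward; lengths in m; the calibration is good to about 2 mm. A picture is of the moment at which its call begins. There is no depth.
- bot.hand_in(): hands the job in; it is judged then, once.
The state is a dict: "t": time; "q": joint angles; "joint_vel": joint speeds; "joint_torque": joint torques, N m; "eef_pos": TCP position; "tool_rot": TCP orientation; "contact_force": force on the tool from outside, world axes, zero at the start; "torque": the same for the moment, N m; "gripper_width": opening from 0.0 (shut) to 1.0 (fully open); "grasp_force": force on a finger pad.
Only numpy, scipy, OpenCV 4.12 (cv2) and the standard library are available. Lean on these libraries where they do the work, as an engineer would, in place of code of your own. Each camera call takes 0.05 s, during which the arm holds its last target. There are 200 camera calls.

## Working session

There is one attempt and no reset: what is moved stays moved. The work goes in short steps, Python scripts to look and compute and a tool call to move; the robot and the scene stay as the last step left them, time stands still between calls to the robot, and variables do not carry over. Pictures are saved under pics/ and viewed, at most 10 in all, crops included, and the job is handed in when it is done.

Besides the shell and the picture viewer there is one more tool, called by a JSON object that holds its "method" and its "body", one argument or row to a line. jog_arm: Moves the arm, as the interface text tells. Its arguments: {"type":"object","properties":{"rows":{"type":"array","items":{"type":"object","properties":{"fingers":{"type":"number"},"x":{"type":"number"},"y":{"type":"number"},"z":{"type":"number"},"ax":{"type":"number"},"ay":{"type":"number"},"az":{"type":"number"}}}},"force":{"type":"number"}},"required":["rows"]}

```bash
mkdir -p pics; python3 - <<'E'
from station import bot
import cv2,numpy as np
for n in("scene","top"):
    c=bot.read_camera(n); cv2.imwrite(f"pics/{n}0.png",c["pixels"][:,:,::-1]); print(n,c["vertical_fov"],c["cx"],c["cy"],np.round(c["world_from_camera"],4).tolist())
o=bot.get_obs();print({k:np.round(v,3).tolist() for k,v in o.items()})
E
```

```text
scene 55.518858267841665 255.4985506052862 194.3764380656372 [[-0.637, -0.5296, 0.5601, 0.0495], [-0.7708, 0.4295, -0.4705, 0.1226], [0.0086, -0.7315, -0.6818, 0.6981], [0.0, 0.0, 0.0, 1.0]]
top 52.139235941867796 258.96718128929655 193.41869463319668 [[0.0286, -0.9838, 0.1769, 0.3651], [-0.9994, -0.0318, -0.0154, -0.2616], [0.0207, -0.1763, -0.9841, 0.9381], [0.0, 0.0, 0.0, 1.0]]
{'t': 0.1, 'q': [1.223, 0.478, 0.022, 1.556, -0.011, 1.109, -0.083], 'joint_vel': [-0.002, -0.003, 0.001, -0.003, 0.0, 0.001, 0.001], 'joint_torque': [0.005, -59.775, 1.614, -28.195, 0.013, 0.005, 0.0], 'eef_pos': [0.16, -0.655, 0.23], 'tool_rot': [-0.001, 0.993, 0.12, -0.0], 'contact_force': [-0.213, -0.688, 0.574], 'torque': [0.001, -0.036, 0.082], 'grasp_force': 0.0, 'gripper_width': 1.004}
```

View pics/scene0.png

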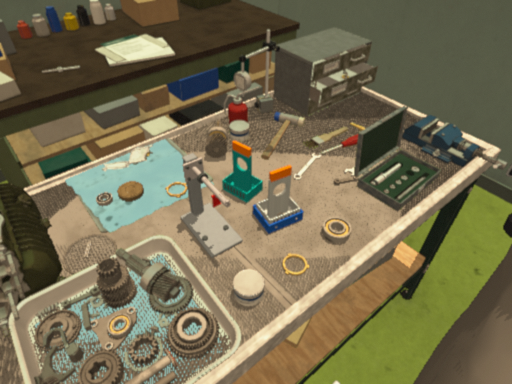

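View pics/top0.png

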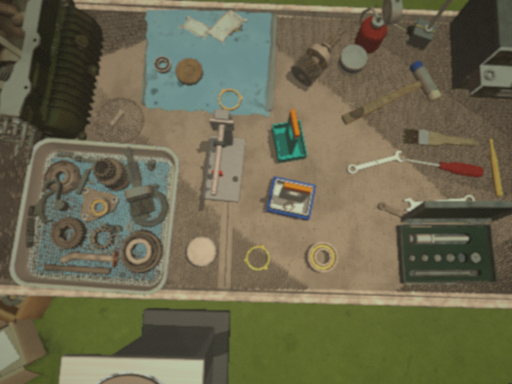

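The scene view shows the target basket in the blue frame at about (278,205), with the orange grip at (280,174). The stand is at about (205,210) and the turquoise look-alike at (242,180). In the top view the basket is at (292,195) and the peg runs from (222,120) to (214,190).

```bash
cat > h.py <<'E'
import cv2,numpy as np
from station import bot
class Cam:
    def __init__(s,n):
        c=bot.read_camera(n); s.im=c["pixels"]; s.T=np.array(c["world_from_camera"]); s.c=np.array([c["cx"],c["cy"]])
        s.f=s.im.shape[0]/2/np.tan(np.radians(c["vertical_fov"])/2); s.hsv=cv2.cvtColor(s.im,cv2.COLOR_RGB2HSV)
    def ray(s,p):
        d=s.T[:3,:3]@np.append((np.array(p,float)-s.c)/s.f,1); return s.T[:3,3],d/np.linalg.norm(d)
    def plane(s,p,z):
        o,d=s.ray(p); return o+d*(z-o[2])/d[2]
    def proj(s,P):
        q=s.T[:3,:3].T@(np.array(P)-s.T[:3,3]); return q[:2]/q[2]*s.f+s.c
    def crop(s,x0,y0,w,h,k,name):
        cv2.imwrite(name,cv2.resize(s.im[y0:y0+h,x0:x0+w,::-1],None,fx=k,fy=k,interpolation=cv2.INTER_CUBIC))
    def mask(s,lo,hi,box):
        m=cv2.inRange(s.hsv,lo,hi); r=np.zeros_like(m); x0,y0,x1,y1=box; r[y0:y1,x0:x1]=m[y0:y1,x0:x1]; return r
def tri(a,pa,b,pb):
    o1,d1=a.ray(pa);o2,d2=b.ray(pb)
    A=np.stack([d1,-d2],1);t=np.linalg.lstsq(A,o2-o1,rcond=None)[0]
    p,q=o1+d1*t[0],o2+d2*t[1]; return (p+q)/2,np.linalg.norm(p-q)
E
python3 - <<'E'
from h import *
t=Cam("top");s=Cam("scene")
a=cv2.resize(t.im[105:215,190:330],None,fx=5,fy=5,interpolation=cv2.INTER_CUBIC)
cv2.imwrite("pics/top1.png",a[:,:,::-1]); s.crop(170,130,140,130,5,"pics/scene1.png")
for nm,lo,hi in(("blue",(105,110,60),(125,255,255)),("orange",(5,170,120),(20,255,255))):
    for c,box in((t,(255,170,330,225)),(s,(245,165,310,235))):
        m=c.mask(lo,hi,box); pts=cv2.findNonZero(m); r=cv2.minAreaRect(pts); print(nm,len(pts),r,np.round(cv2.boxPoints(r),1).tolist())
        if c is t:
            for z in((.03,) if nm=="blue" else (.16,)):
                print(np.round([c.plane(p,z) for p in cv2.boxPoints(r)],4).tolist())
E
```

```text
blue 114 ((281.5638122558594, 205.48448181152344), (51.9689826965332, 26.777240753173828), 49.76364517211914) [[254.60000610351562, 194.3000030517578], [275.0, 177.0], [308.6000061035156, 216.6999969482422], [288.1000061035156, 234.0]]
[[0.5259, -0.2655, 0.03], [0.569, -0.3126, 0.03], [0.4769, -0.393, 0.03], [0.4352, -0.3459, 0.03]]
blue 422 ((276.2926330566406, 220.10789489746094), (49.361427307128906, 25.437129974365234), 6.2034478187561035) [[250.39999389648438, 230.10000610351562], [253.10000610351562, 204.8000030517578], [302.20001220703125, 210.10000610351562], [299.5, 235.39999389648438]]
orange 127 ((296.8609619140625, 187.14877319335938), (26.889568328857422, 4.679483413696289), 12.094757080078125) [[283.20001220703125, 186.60000610351562], [284.20001220703125, 182.0], [310.5, 187.6999969482422], [309.5, 192.3000030517578]]
[[0.5205, -0.3224, 0.16], [0.53, -0.3242, 0.16], [0.5201, -0.3777, 0.16], [0.5106, -0.3758, 0.16]]
orange 218 ((280.41241455078125, 172.75912475585938), (9.91054916381836, 23.836576461791992), 70.01689147949219) [[267.5, 172.1999969482422], [289.8999938964844, 164.0], [293.29998779296875, 173.3000030517578], [270.8999938964844, 181.5]]
```

View pics/top1.png

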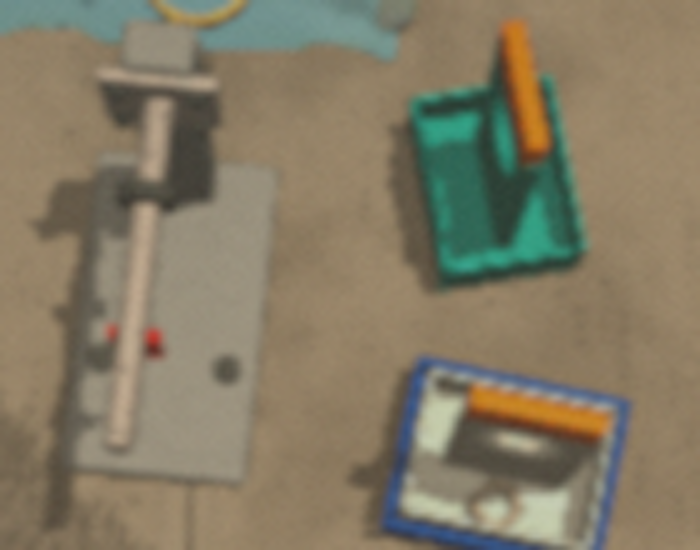

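View pics/scene1.png

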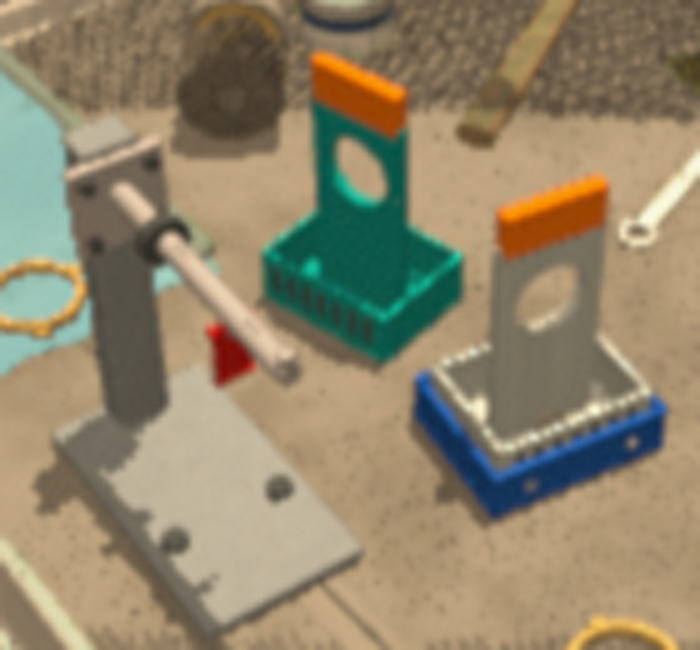

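The crops show the basket upright in its frame, yawed slightly relative to the stand. The peg runs from the tip at about (213.5,193.5) to the collar at about (219.5,143) in the top picture. The red flap is just inward of the tip, and nothing blocks either one.

```bash
python3 - <<'E'
from h import *
t=Cam("top");s=Cam("scene")
T=lambda u,v:((u+.5)/5-.5+190,(v+.5)/5-.5+105)
S=lambda u,v:((u+.5)/5-.5+170,(v+.5)/5-.5+130)
pr=lambda n,x:print(n,np.round(x,4))
# peg edges rowwise: subpixel via gradient in R
g=cv2.GaussianBlur(t.im.astype(np.float32).sum(2),(0,0),.6); ctr=[]
for v in list(range(150,171))+list(range(177,191)):
    u0=213.8+(193-v)*6/50; a=int(round(u0))
    d=np.diff(g[v,a-6:a+8]); i=np.arange(a-6,a+7)+.5
    L=(i<u0)*np.clip(d,0,None); R=(i>u0)*np.clip(-d,0,None)
    L=L*(L>.3*L.max());R=R*(R>.3*R.max())
    ctr.append(((L@i/L.sum()+R@i/R.sum())/2,v))
vx,vy,x0,y0=cv2.fitLine(np.float32(ctr),cv2.DIST_HUBER,0,.01,.01).ravel()
P=lambda v:(x0+vx/vy*(v-y0),v)
p1,p2=t.plane(P(150),.165),t.plane(P(190),.165); d=p2-p1
print("peg px",P(150),P(190)); pr("inner",p1);pr("outer",p2); print("peg yaw deg",np.degrees(np.arctan2(*(p1-p2)[[1,0]])))
pr("tip end z.17",t.plane(P(T(118,450)[1]),.171)); pr("collar front",t.plane(P(T(148,206)[1]),.165))
pr("flap-ish",tri(t,T(152,342),s,S(250,350))[0])
print("tip tri",*tri(t,T(118,443),s,S(289,362)))
# base corners z=.01
B=[T(72,470),T(241,481),T(277,170),T(108,158)]
pr("base top",[t.plane(b,.01) for b in B]); 
pr("base scene",[s.plane(b,.01) for b in(S(215,628),S(361,550))])
# grip top -x edge ends, two views
for a,b in(((470,411),(499,213)),((607,438),(605,180))): print("grip edge",*tri(t,T(*a),s,S(*b)))
for q in((470,387),(613,415),(607,438),(470,411)): pr("grip top z.16",t.plane(T(*q),.16))
pr("frame top",[t.plane(T(*q),.03) for q in((422,357),(630,400),(383,528))])
E
```

```text
peg px (np.float32(218.50218), 150) (np.float32(213.37033), 190)
inner [ 0.5912 -0.1886  0.165 ]
outer [ 0.508  -0.1823  0.165 ]
peg yaw deg -4.373643297578163
tip end z.17 [ 0.4976 -0.1822  0.171 ]
collar front [ 0.6001 -0.1893  0.165 ]
flap-ish [ 0.5494 -0.192   0.1358]
tip tri [ 0.50126226 -0.18214519  0.17015924] 0.0018178371752437272
base top [[ 0.5151 -0.1451  0.01  ]
 [ 0.5123 -0.226   0.01  ]
 [ 0.6679 -0.2378  0.01  ]
 [ 0.6711 -0.1545  0.01  ]]
base scene [[ 0.517  -0.1409  0.01  ]
 [ 0.5111 -0.2231  0.01  ]]
grip edge [ 0.52212861 -0.3202158   0.16453873] 0.007751852873236182
grip edge [ 0.5125267  -0.37679025  0.16180123] 0.0053752834037628745
grip top z.16 [ 0.5301 -0.323   0.16  ]
grip top z.16 [ 0.5204 -0.3812  0.16  ]
grip top z.16 [ 0.5108 -0.3788  0.16  ]
grip top z.16 [ 0.5201 -0.3232  0.16  ]
frame top [[ 0.5714 -0.3102  0.03  ]
 [ 0.5538 -0.4092  0.03  ]
 [ 0.489  -0.2938  0.03  ]]
```

{"method": "jog_arm", "body": {
  "rows": [
    {"az": -8.25},
    {"az": -8.25},
    {"az": -8.25},
    {"az": -8.25},
    {"az": -8.25},
    {"az": -8.25},
    {"az": -8.25},
    {"az": -8.25}
  ],
  "force": 40
}}

```text
invalid input
```

```bash
cat > go.py <<'E'
import sys,numpy as np
from scipy.spatial.transform import Rotation as R
from station import bot
# usage: go.py x y z yaw_of_tool_y_deg -> total shift in tool axes [mm] and turn [deg], turn taken AFTER the shift
o=bot.get_obs(); w,x,y,z=o["tool_rot"]; r=R.from_quat([x,y,z,w]); p=np.array(o["eef_pos"])
print("t",round(o["t"],2),"pos",np.round(p,4),"F",np.round(o["contact_force"],1),"w",round(o["gripper_width"],3),"gf",round(o["grasp_force"],1))
m=r.as_matrix(); print("tool y yaw",np.degrees(np.arctan2(m[1,1],m[0,1])).round(2),"tool z",m[:,2].round(4))
if len(sys.argv)>4:
    a=[float(v) for v in sys.argv[1:]]; th=np.radians(a[3])
    Y=np.array([np.cos(th),np.sin(th),0]);Z=np.array([0,0,-1.]);X=np.cross(Y,Z)
    g=R.from_matrix(np.stack([X,Y,Z],1))
    print("shift mm",np.round(r.inv().apply(np.array(a[:3])-p)*1000,1),"turn deg",np.round(np.degrees((r.inv()*g).as_rotvec()),2))
E
python3 go.py .521 -.3515 .23 -10.3
```

```text
t 0.3 pos [ 0.1603 -0.6555  0.231 ] F [ 0.4  0.3 -0.3] w 0.999 gf 0.0
tool y yaw -76.26 tool z [-2.e-04  6.e-04 -1.e+00]
shift mm [ 422.6 -209.6    1.1] turn deg [-3.000e-02 -2.000e-02 -6.596e+01]
```

{"method": "jog_arm", "body": {
  "rows": [
    {"x": 0,"y": 0,"z": 0,"ax": 0,"ay": 0,"az": -8.25,"fingers": 85},
    {"x": 0,"y": 0,"z": 0,"ax": 0,"ay": 0,"az": -8.25,"fingers": 85},
    {"x": 0,"y": 0,"z": 0,"ax": 0,"ay": 0,"az": -8.25,"fingers": 85},
    {"x": 0,"y": 0,"z": 0,"ax": 0,"ay": 0,"az": -8.25,"fingers": 85},
    {"x": 0,"y": 0,"z": 0,"ax": 0,"ay": 0,"az": -8.25,"fingers": 85},
    {"x": 0,"y": 0,"z": 0,"ax": 0,"ay": 0,"az": -8.25,"fingers": 85},
    {"x": 0,"y": 0,"z": 0,"ax": 0,"ay": 0,"az": -8.25,"fingers": 85},
    {"x": 0,"y": 0,"z": 0,"ax": 0,"ay": 0,"az": -8.25,"fingers": 85}
  ],
  "force": 40
}}

```text
t: 1.1
eef_pos: [0.1602, -0.6557, 0.2312]
tool_rot: [-0.0, 0.766, 0.643, 0.0]
contact_force: [0.5, -0.1, 0.5]
gripper_width: 0.996
grasp_force: 0.0
```

```bash
python3 go.py .521 -.3515 .23 -10.3
```

```text
t 1.1 pos [ 0.1602 -0.6557  0.2312] F [ 0.5 -0.1  0.5] w 0.996 gf 0.0
tool y yaw -9.93 tool z [-1.e-04  1.e-04 -1.e+00]
shift mm [361.8 302.9   1.2] turn deg [-0.   -0.01  0.37]
```

{"method": "jog_arm", "body": {
  "rows": [
    {"x": 24.1,"y": 20.2,"z": 0,"ax": 0,"ay": 0,"az": 0,"fingers": 60},
    {"x": 24.1,"y": 20.2,"z": 0,"ax": 0,"ay": 0,"az": 0,"fingers": 60},
    {"x": 24.1,"y": 20.2,"z": 0,"ax": 0,"ay": 0,"az": 0,"fingers": 60},
    {"x": 24.1,"y": 20.2,"z": 0,"ax": 0,"ay": 0,"az": 0,"fingers": 60},
    {"x": 24.1,"y": 20.2,"z": 0,"ax": 0,"ay": 0,"az": 0,"fingers": 60},
    {"x": 24.1,"y": 20.2,"z": 0,"ax": 0,"ay": 0,"az": 0,"fingers": 60},
    {"x": 24.1,"y": 20.2,"z": 0,"ax": 0,"ay": 0,"az": 0,"fingers": 60},
    {"x": 24.1,"y": 20.2,"z": 0,"ax": 0,"ay": 0,"az": 0,"fingers": 60}
  ]
}}

```text
t: 1.9
eef_pos: [0.3545, -0.4939, 0.2314]
tool_rot: [0.0, 0.768, 0.641, -0.0]
contact_force: [-0.3, -0.9, -0.2]
gripper_width: 0.702
grasp_force: 0.0
```

{"method": "jog_arm", "body": {
  "rows": [
    {"x": 24.1,"y": 20.2,"z": 0,"ax": 0,"ay": 0,"az": 0,"fingers": 60},
    {"x": 24.1,"y": 20.2,"z": 0,"ax": 0,"ay": 0,"az": 0,"fingers": 60},
    {"x": 24.1,"y": 20.2,"z": 0,"ax": 0,"ay": 0,"az": 0,"fingers": 60},
    {"x": 24.1,"y": 20.2,"z": 0,"ax": 0,"ay": 0,"az": 0,"fingers": 60},
    {"x": 24.1,"y": 20.2,"z": 0,"ax": 0,"ay": 0,"az": 0,"fingers": 60},
    {"x": 24.1,"y": 20.2,"z": 0,"ax": 0,"ay": 0,"az": 0,"fingers": 60},
    {"x": 24.1,"y": 20.2,"z": 0,"ax": 0,"ay": 0,"az": 0,"fingers": 60},
    {"x": 0,"y": 0,"z": 0,"ax": 0,"ay": 0,"az": 0.4,"fingers": 60}
  ]
}}

```text
t: 2.7
eef_pos: [0.527, -0.3488, 0.2315]
tool_rot: [-0.0, 0.767, 0.641, 0.002]
contact_force: [-0.4, 0.1, 0.4]
gripper_width: 0.704
grasp_force: 0.0
```

```bash
python3 go.py .521 -.3515 .131 -10.3; python3 -c "
from h import *
s=Cam('scene'); s.crop(160,90,170,150,4,'pics/s2.png')
m=s.mask((5,170,120),(20,255,255),(245,150,310,195)); print(cv2.boundingRect(cv2.findNonZero(m)))"
```

```text
t 2.7 pos [ 0.527  -0.3488  0.2315] F [-0.4  0.1  0.4] w 0.704 gf 0.0
tool y yaw -10.24 tool z [ 0.0027  0.0026 -1.    ]
shift mm [ -4.   -5.7 100.5] turn deg [ 0.12 -0.17  0.06]
(245, 150, 47, 32)
```

View pics/s2.png

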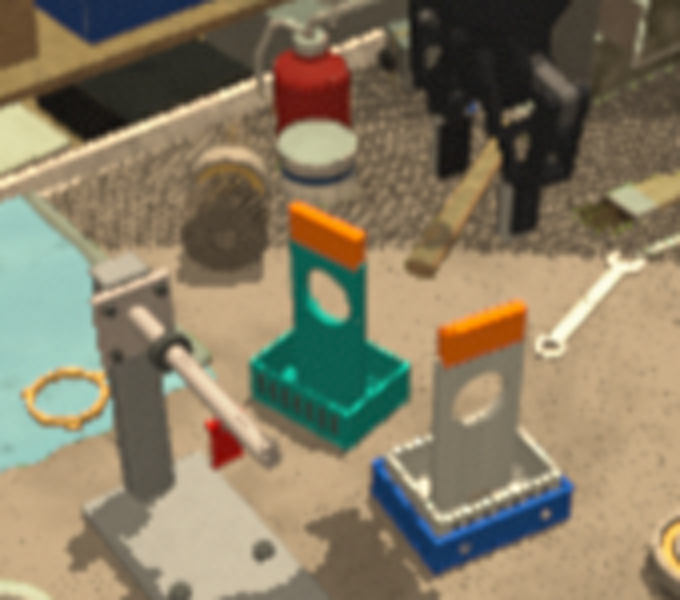

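{"method": "jog_arm", "body": {
  "rows": [
    {"x": -2,"y": -3,"z": 10,"ax": 0,"ay": 0,"az": 0,"fingers": 50},
    {"x": 0,"y": 0,"z": 10,"ax": 0,"ay": 0,"az": 0,"fingers": 50},
    {"x": 0,"y": 0,"z": 10,"ax": 0,"ay": 0,"az": 0,"fingers": 50},
    {"x": 0,"y": 0,"z": 10,"ax": 0,"ay": 0,"az": 0,"fingers": 50},
    {"x": 0,"y": 0,"z": 5,"ax": 0,"ay": 0,"az": 0,"fingers": 50},
    {"x": 0,"y": 0,"z": 0,"ax": 0,"ay": 0,"az": 0,"fingers": 50},
    {"x": 0,"y": 0,"z": 0,"ax": 0,"ay": 0,"az": 0,"fingers": 50},
    {"x": 0,"y": 0,"z": 0,"ax": 0,"ay": 0,"az": 0,"fingers": 50}
  ]
}}

```text
t: 3.55
eef_pos: [0.52, -0.3555, 0.1868]
tool_rot: [0.0, 0.77, 0.638, 0.0]
contact_force: [0.1, -0.1, -0.6]
gripper_width: 0.587
grasp_force: 0.0
```

```bash
python3 go.py .521 -.3515 .133 -10.3; python3 -c "
from h import *
s=Cam('scene'); s.crop(220,90,110,120,5,'pics/s3.png'); t=Cam('top'); t.crop(240,130,110,90,5,'pics/t3.png')
a=cv2.imread('pics/s3.png');b=cv2.imread('pics/t3.png');
h=600;o=np.zeros((600,800,3),np.uint8);a=cv2.resize(a,(400,436));b=cv2.resize(b,(400,327));o[:436,:400]=a;o[:327,400:]=b;cv2.imwrite('pics/c3.png',o)"
```

```text
t 3.55 pos [ 0.52   -0.3555  0.1868] F [ 0.1 -0.1 -0.6] w 0.587 gf 0.0
tool y yaw -10.66 tool z [ 9.e-04 -5.e-04 -1.e+00]
shift mm [ 4.1  0.2 53.8] turn deg [ 0.06  0.02 -0.36]
```

View pics/c3.png

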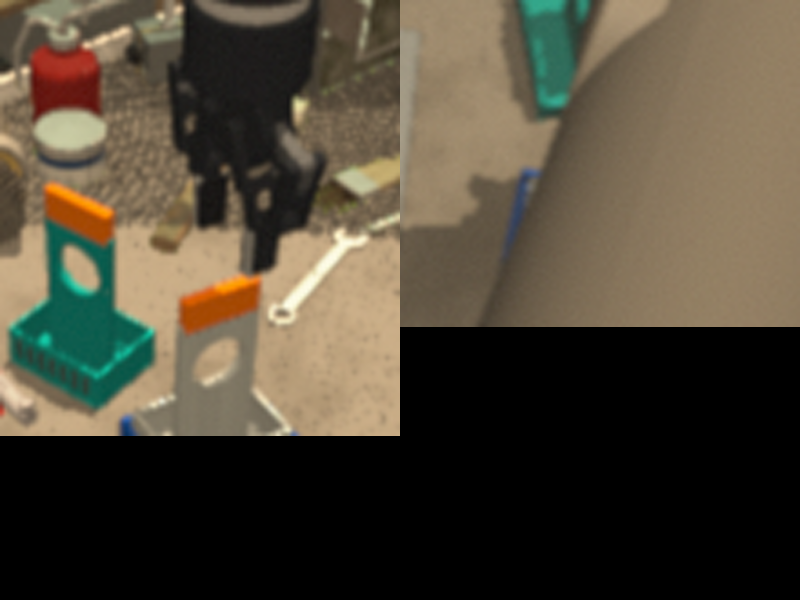

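The picture shows the fingers straddling the orange bar, one on each side along x, with the tips still above it. I correct 4 mm sideways, descend, and then grip.

{"method": "jog_arm", "body": {
  "rows": [
    {"x": 4,"y": 0,"z": 10,"ax": 0,"ay": 0,"az": -0.3,"fingers": 50},
    {"x": 0,"y": 0,"z": 10,"ax": 0,"ay": 0,"az": 0,"fingers": 50},
    {"x": 0,"y": 0,"z": 10,"ax": 0,"ay": 0,"az": 0,"fingers": 50},
    {"x": 0,"y": 0,"z": 10,"ax": 0,"ay": 0,"az": 0,"fingers": 50},
    {"x": 0,"y": 0,"z": 8,"ax": 0,"ay": 0,"az": 0,"fingers": 50},
    {"x": 0,"y": 0,"z": 5,"ax": 0,"ay": 0,"az": 0,"fingers": 50},
    {"x": 0,"y": 0,"z": 0,"ax": 0,"ay": 0,"az": 0,"fingers": 50},
    {"x": 0,"y": 0,"z": 0,"ax": 0,"ay": 0,"az": 0,"fingers": 50}
  ]
}}

```text
t: 4.45
eef_pos: [0.5205, -0.3515, 0.1334]
tool_rot: [0.0, 0.768, 0.64, 0.0]
contact_force: [0.4, -0.6, 0.7]
gripper_width: 0.588
grasp_force: 0.0
```

```bash
python3 go.py .521 -.3515 .133 -10.3; python3 -c "
from h import *
s=Cam('scene'); s.crop(220,90,110,120,5,'pics/s4.png')"
```

```text
t 4.45 pos [ 0.5205 -0.3515  0.1334] F [ 0.4 -0.6  0.7] w 0.588 gf 0.0
tool y yaw -10.36 tool z [ 3.e-04 -1.e-04 -1.e+00]
shift mm [0.1 0.5 0.4] turn deg [ 0.02  0.   -0.06]
```

View pics/s4.png

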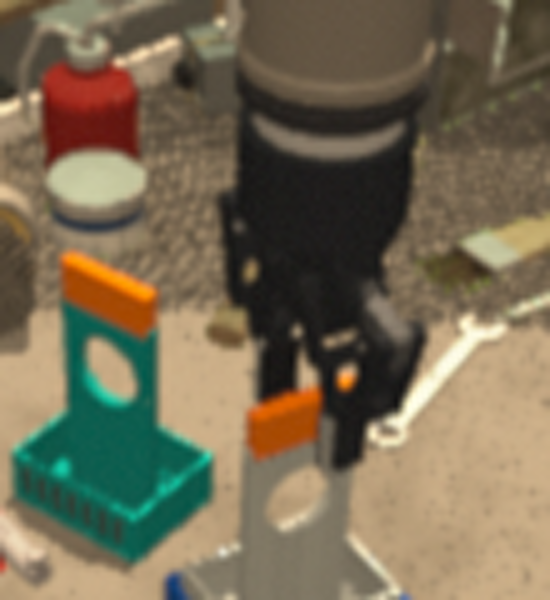

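The fingers straddle the bar, with the near finger in front of it at (345,430), so I close the gripper.

{"method": "jog_arm", "body": {
  "rows": [
    {"x": 0,"y": 0,"z": 0,"ax": 0,"ay": 0,"az": 0,"fingers": 20},
    {"x": 0,"y": 0,"z": 0,"ax": 0,"ay": 0,"az": 0,"fingers": 14},
    {"x": 0,"y": 0,"z": 0,"ax": 0,"ay": 0,"az": 0,"fingers": 4},
    {"x": 0,"y": 0,"z": 0,"ax": 0,"ay": 0,"az": 0,"fingers": 0},
    {"x": 0,"y": 0,"z": 0,"ax": 0,"ay": 0,"az": 0,"fingers": 0},
    {"x": 0,"y": 0,"z": 0,"ax": 0,"ay": 0,"az": 0,"fingers": 0},
    {"x": 0,"y": 0,"z": 0,"ax": 0,"ay": 0,"az": 0,"fingers": 0},
    {"x": 0,"y": 0,"z": 0,"ax": 0,"ay": 0,"az": 0,"fingers": 0}
  ],
  "force": 50
}}

```text
t: 5.3
eef_pos: [0.5207, -0.3516, 0.1336]
tool_rot: [0.0, 0.768, 0.64, 0.0]
contact_force: [1.4, 0.5, 2.3]
gripper_width: 0.103
grasp_force: 51.6
```

```bash
python3 go.py
```

```text
t 5.3 pos [ 0.5207 -0.3516  0.1336] F [1.4 0.5 2.3] w 0.103 gf 51.6
tool y yaw -10.36 tool z [ 9.e-04 -4.e-04 -1.e+00]
```

{"method": "jog_arm", "body": {
  "rows": [
    {"x": 0,"y": 0,"z": -4,"ax": 0,"ay": 0,"az": 0,"fingers": 0},
    {"x": 0,"y": 0,"z": -8,"ax": 0,"ay": 0,"az": 0,"fingers": 0},
    {"x": 0,"y": 0,"z": -12,"ax": 0,"ay": 0,"az": 0,"fingers": 0},
    {"x": 0,"y": 0,"z": -14,"ax": 0,"ay": 0,"az": 0,"fingers": 0},
    {"x": 0,"y": 0,"z": -14,"ax": 0,"ay": 0,"az": 0,"fingers": 0},
    {"x": 0,"y": 0,"z": -10,"ax": 0,"ay": 0,"az": 0,"fingers": 0},
    {"x": 0,"y": 0,"z": -6,"ax": 0,"ay": 0,"az": 0,"fingers": 0},
    {"x": 0,"y": 0,"z": -2,"ax": 0,"ay": 0,"az": 0,"fingers": 0}
  ]
}}

```text
t: 6.1
eef_pos: [0.5205, -0.3516, 0.2043]
tool_rot: [0.001, 0.768, 0.64, 0.0]
contact_force: [0.4, -0.2, -6.5]
gripper_width: 0.106
grasp_force: 50.6
```

```bash
python3 go.py .469 -.3515 .204 -4.4;python3 go.py .469 -.1795 .204 -4.4; python3 -c "
from h import *
s=Cam('scene'); s.crop(160,80,160,150,4,'pics/s5.png')"
```

```text
t 6.1 pos [ 0.5205 -0.3516  0.2043] F [ 0.4 -0.2 -6.5] w 0.106 gf 50.6
tool y yaw -10.37 tool z [ 9.e-04 -7.e-04 -1.e+00]
shift mm [ -9.1 -50.7   0.3] turn deg [ 0.06  0.04 -5.97]
t 6.1 pos [ 0.5205 -0.3516  0.2043] F [ 0.4 -0.2 -6.5] w 0.106 gf 50.6
tool y yaw -10.37 tool z [ 9.e-04 -7.e-04 -1.e+00]
shift mm [ 1.601e+02 -8.160e+01  1.000e-01] turn deg [ 0.06  0.04 -5.97]
```

View pics/s5.png

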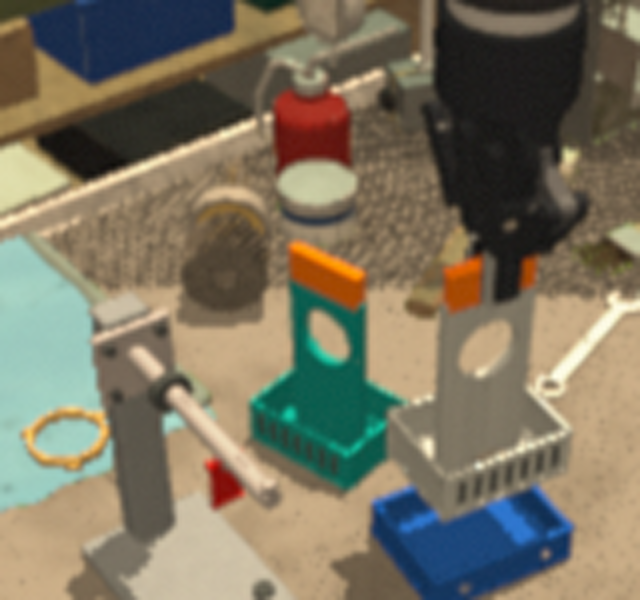

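The basket is out of the frame and upright, its eye at about (281,167) in the scene picture. Next I back off in front of the peg tip.

{"method": "jog_arm", "body": {
  "rows": [
    {"x": -0.5,"y": -3,"z": 0,"ax": 0,"ay": 0,"az": 0,"fingers": 0},
    {"x": -1.5,"y": -8,"z": 0,"ax": 0,"ay": 0,"az": 0,"fingers": 0},
    {"x": -2,"y": -12,"z": 0,"ax": 0,"ay": 0,"az": 0,"fingers": 0},
    {"x": -2,"y": -12,"z": 0,"ax": 0,"ay": 0,"az": 0,"fingers": 0},
    {"x": -2,"y": -11,"z": 0,"ax": 0,"ay": 0,"az": -1.5,"fingers": 0},
    {"x": -1,"y": -4,"z": 0,"ax": 0,"ay": 0,"az": -2,"fingers": 0},
    {"x": 0,"y": -1,"z": 0,"ax": 0,"ay": 0,"az": -2,"fingers": 0},
    {"x": 0,"y": 0,"z": 0,"ax": 0,"ay": 0,"az": -0.5,"fingers": 0}
  ]
}}

```text
t: 6.95
eef_pos: [0.467, -0.3516, 0.2033]
tool_rot: [-0.0, 0.734, 0.68, -0.0]
contact_force: [-0.1, -0.4, -5.2]
gripper_width: 0.107
grasp_force: 50.6
```

```bash
python3 go.py .469 -.1795 .204 -4.4; python3 -c "
from h import *
s=Cam('scene');print(s.proj((.5205,-.3516,.168)))"
```

```text
t 6.95 pos [ 0.467  -0.3516  0.2033] F [-0.1 -0.4 -5.2] w 0.107 gf 50.6
tool y yaw -4.39 tool z [-8.e-04 -2.e-04 -1.e+00]
shift mm [171.8 -11.2  -0.8] turn deg [-0.04  0.01  0.01]
[281.71839949 166.25478024]
```

{"method": "jog_arm", "body": {
  "rows": [
    {"x": 4,"y": -0.7,"z": 0,"ax": 0,"ay": 0,"az": 0,"fingers": 0},
    {"x": 8,"y": -0.7,"z": 0,"ax": 0,"ay": 0,"az": 0,"fingers": 0},
    {"x": 12,"y": -0.7,"z": 0,"ax": 0,"ay": 0,"az": 0,"fingers": 0},
    {"x": 14,"y": -0.7,"z": 0,"ax": 0,"ay": 0,"az": 0,"fingers": 0},
    {"x": 15,"y": -0.7,"z": 0,"ax": 0,"ay": 0,"az": 0,"fingers": 0},
    {"x": 15,"y": -0.7,"z": 0,"ax": 0,"ay": 0,"az": 0,"fingers": 0},
    {"x": 15,"y": -0.7,"z": 0,"ax": 0,"ay": 0,"az": 0,"fingers": 0},
    {"x": 15,"y": -0.7,"z": 0,"ax": 0,"ay": 0,"az": 0,"fingers": 0}
  ]
}}

```text
t: 7.8
eef_pos: [0.4705, -0.2516, 0.2034]
tool_rot: [0.0, 0.733, 0.68, 0.0]
contact_force: [-0.2, 0.2, -5.4]
gripper_width: 0.106
grasp_force: 50.6
```

{"method": "jog_arm", "body": {
  "rows": [
    {"x": 15,"y": -0.7,"z": 0,"ax": 0,"ay": 0,"az": 0,"fingers": 0},
    {"x": 15,"y": -0.7,"z": 0,"ax": 0,"ay": 0,"az": 0,"fingers": 0},
    {"x": 15,"y": -0.7,"z": 0,"ax": 0,"ay": 0,"az": 0,"fingers": 0},
    {"x": 13,"y": -0.7,"z": 0,"ax": 0,"ay": 0,"az": 0,"fingers": 0},
    {"x": 10,"y": -0.7,"z": 0,"ax": 0,"ay": 0,"az": 0,"fingers": 0},
    {"x": 5,"y": -0.7,"z": 0,"ax": 0,"ay": 0,"az": 0,"fingers": 0},
    {"x": 1,"y": -0.7,"z": 0,"ax": 0,"ay": 0,"az": 0,"fingers": 0},
    {"x": 0,"y": 0,"z": 0,"ax": 0,"ay": 0,"az": 0,"fingers": 0}
  ]
}}

```text
t: 8.6
eef_pos: [0.471, -0.1794, 0.2033]
tool_rot: [0.0, 0.734, 0.68, -0.0]
contact_force: [1.0, -0.9, -5.3]
gripper_width: 0.105
grasp_force: 50.6
```

```bash
python3 go.py .524 -.1836 .204 -4.4; python3 -c "
from h import *
s=Cam('scene');s.crop(150,120,150,130,5,'pics/s6.png')
for p in((.469,-.1795,.168),(.4992,-.1817,.165),(.549,-.1855,.165)):print(s.proj(p))"
```

```text
t 8.6 pos [ 0.471  -0.1794  0.2033] F [ 1.  -0.9 -5.3] w 0.105 gf 50.6
tool y yaw -4.39 tool z [-2.e-04 -4.e-04 -1.e+00]
shift mm [-0.1 53.2 -0.7] turn deg [-0.01  0.02  0.01]
[236.29624428 212.05880222]
[228.35386309 204.50164514]
[216.04999212 191.15865917]
```

View pics/s6.png

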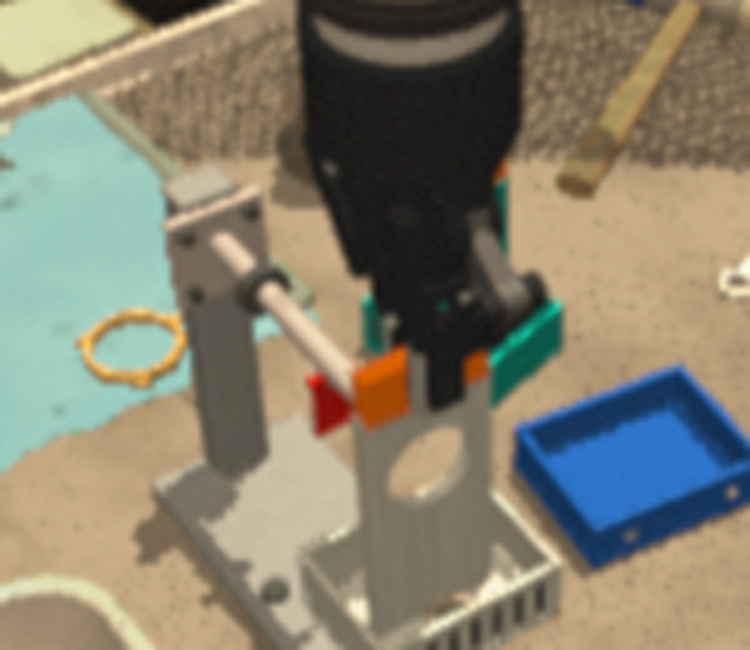

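The eye appears at (235.3,212.5), against (236.3,212.1) predicted, so it lines up with the peg. I now insert it slowly.

{"method": "jog_arm", "body": {
  "rows": [
    {"x": 0,"y": 3,"z": 0,"ax": 0,"ay": 0,"az": 0,"fingers": 0},
    {"x": 0,"y": 5,"z": 0,"ax": 0,"ay": 0,"az": 0,"fingers": 0},
    {"x": 0,"y": 5,"z": 0,"ax": 0,"ay": 0,"az": 0,"fingers": 0},
    {"x": 0,"y": 5,"z": 0,"ax": 0,"ay": 0,"az": 0,"fingers": 0},
    {"x": 0,"y": 5,"z": 0,"ax": 0,"ay": 0,"az": 0,"fingers": 0},
    {"x": 0,"y": 4,"z": 0,"ax": 0,"ay": 0,"az": 0,"fingers": 0},
    {"x": 0,"y": 2,"z": 0,"ax": 0,"ay": 0,"az": 0,"fingers": 0},
    {"x": 0,"y": 0,"z": 0,"ax": 0,"ay": 0,"az": 0,"fingers": 0}
  ]
}}

```text
t: 9.45
eef_pos: [0.5003, -0.1811, 0.2033]
tool_rot: [-0.0, 0.733, 0.68, 0.0]
contact_force: [-0.3, -0.3, -5.3]
gripper_width: 0.103
grasp_force: 50.6
```

{"method": "jog_arm", "body": {
  "rows": [
    {"x": 0,"y": 2,"z": 0,"ax": 0,"ay": 0,"az": 0,"fingers": 0},
    {"x": 0,"y": 4,"z": 0,"ax": 0,"ay": 0,"az": 0,"fingers": 0},
    {"x": 0,"y": 5,"z": 0,"ax": 0,"ay": 0,"az": 0,"fingers": 0},
    {"x": 0,"y": 5,"z": 0,"ax": 0,"ay": 0,"az": 0,"fingers": 0},
    {"x": 0,"y": 5,"z": 0,"ax": 0,"ay": 0,"az": 0,"fingers": 0},
    {"x": 0,"y": 2,"z": 0,"ax": 0,"ay": 0,"az": 0,"fingers": 0},
    {"x": 0,"y": 1,"z": 0,"ax": 0,"ay": 0,"az": 0,"fingers": 0},
    {"x": 0,"y": 0,"z": 0,"ax": 0,"ay": 0,"az": 0,"fingers": 0}
  ]
}}

```text
t: 10.25
eef_pos: [0.524, -0.183, 0.2032]
tool_rot: [-0.0, 0.733, 0.68, -0.0]
contact_force: [-0.3, -0.6, -5.4]
gripper_width: 0.106
grasp_force: 50.6
```

```bash
python3 go.py .524 -.1836 .187 -4.4; python3 -c "
from h import *
s=Cam('scene');s.crop(150,120,150,130,5,'pics/s7.png')
print(s.proj((.524,-.1836,.168)))"
```

```text
t 10.25 pos [ 0.524  -0.183   0.2032] F [-0.3 -0.6 -5.4] w 0.106 gf 50.6
tool y yaw -4.36 tool z [-2.e-04  1.e-04 -1.e+00]
shift mm [-0.6  0.1 16.2] turn deg [-0.01 -0.    0.04]
[222.03511019 196.69834184]
```

View pics/s7.png

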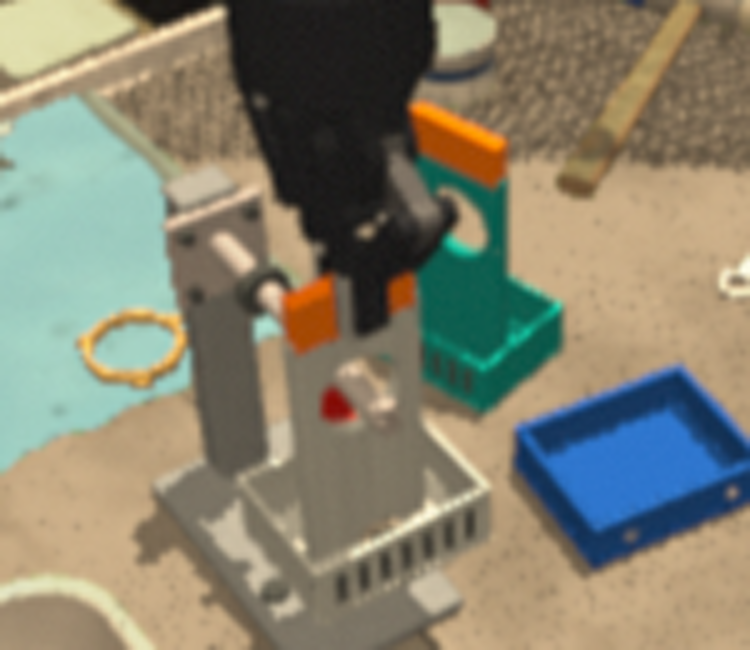

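The peg tip is visible through the eye at about (375,400) in the crop, with the flap behind it. I lower the basket onto the peg.

{"method": "jog_arm", "body": {
  "rows": [
    {"x": 0,"y": 0,"z": 3,"ax": 0,"ay": 0,"az": 0,"fingers": 0},
    {"x": 0,"y": 0,"z": 4,"ax": 0,"ay": 0,"az": 0,"fingers": 0},
    {"x": 0,"y": 0,"z": 3,"ax": 0,"ay": 0,"az": 0,"fingers": 0},
    {"x": 0,"y": 0,"z": 2,"ax": 0,"ay": 0,"az": 0,"fingers": 0},
    {"x": 0,"y": 0,"z": 1,"ax": 0,"ay": 0,"az": 0,"fingers": 0},
    {"x": 0,"y": 0,"z": 1,"ax": 0,"ay": 0,"az": 0,"fingers": 0},
    {"x": 0,"y": 0,"z": 0,"ax": 0,"ay": 0,"az": 0,"fingers": 0},
    {"x": 0,"y": 0,"z": 0,"ax": 0,"ay": 0,"az": 0,"fingers": 0}
  ]
}}

```text
t: 11.1
eef_pos: [0.5241, -0.183, 0.1894]
tool_rot: [0.0, 0.734, 0.68, 0.0]
contact_force: [0.2, 0.1, -5.1]
gripper_width: 0.107
grasp_force: 50.6
```

{"method": "jog_arm", "body": {
  "rows": [
    {"x": 0,"y": 0,"z": 1,"ax": 0,"ay": 0,"az": 0,"fingers": 0},
    {"x": 0,"y": 0,"z": 0,"ax": 0,"ay": 0,"az": 0,"fingers": 0},
    {"x": 0,"y": 0,"z": 0,"ax": 0,"ay": 0,"az": 0,"fingers": 0},
    {"x": 0,"y": 0,"z": 0,"ax": 0,"ay": 0,"az": 0,"fingers": 0},
    {"x": 0,"y": 0,"z": 0,"ax": 0,"ay": 0,"az": 0,"fingers": 0},
    {"x": 0,"y": 0,"z": 0,"ax": 0,"ay": 0,"az": 0,"fingers": 0},
    {"x": 0,"y": 0,"z": 0,"ax": 0,"ay": 0,"az": 0,"fingers": 0},
    {"x": 0,"y": 0,"z": 0,"ax": 0,"ay": 0,"az": 0,"fingers": 0}
  ]
}}

```text
t: 11.9
eef_pos: [0.524, -0.183, 0.1883]
tool_rot: [0.0, 0.734, 0.68, 0.0]
contact_force: [-0.3, 0.1, -5.5]
gripper_width: 0.111
grasp_force: 50.6
```

{"method": "jog_arm", "body": {
  "rows": [
    {"x": 0,"y": 0,"z": 0.5,"ax": 0,"ay": 0,"az": 0,"fingers": 0},
    {"x": 0,"y": 0,"z": 0.5,"ax": 0,"ay": 0,"az": 0,"fingers": 0},
    {"x": 0,"y": 0,"z": 0,"ax": 0,"ay": 0,"az": 0,"fingers": 0},
    {"x": 0,"y": 0,"z": 0,"ax": 0,"ay": 0,"az": 0,"fingers": 0},
    {"x": 0,"y": 0,"z": 0,"ax": 0,"ay": 0,"az": 0,"fingers": 0},
    {"x": 0,"y": 0,"z": 0,"ax": 0,"ay": 0,"az": 0,"fingers": 0},
    {"x": 0,"y": 0,"z": 0,"ax": 0,"ay": 0,"az": 0,"fingers": 0},
    {"x": 0,"y": 0,"z": 0,"ax": 0,"ay": 0,"az": 0,"fingers": 0}
  ]
}}

```text
t: 12.7
eef_pos: [0.524, -0.183, 0.1873]
tool_rot: [0.0, 0.733, 0.68, 0.0]
contact_force: [1.0, 0.1, -6.0]
gripper_width: 0.108
grasp_force: 50.6
```

{"method": "jog_arm", "body": {
  "rows": [
    {"x": 0,"y": 0,"z": 0.5,"ax": 0,"ay": 0,"az": 0,"fingers": 0},
    {"x": 0,"y": 0,"z": 0.5,"ax": 0,"ay": 0,"az": 0,"fingers": 0},
    {"x": 0,"y": 0,"z": 0,"ax": 0,"ay": 0,"az": 0,"fingers": 0},
    {"x": 0,"y": 0,"z": 0,"ax": 0,"ay": 0,"az": 0,"fingers": 0},
    {"x": 0,"y": 0,"z": 0,"ax": 0,"ay": 0,"az": 0,"fingers": 0},
    {"x": 0,"y": 0,"z": 0,"ax": 0,"ay": 0,"az": 0,"fingers": 0},
    {"x": 0,"y": 0,"z": 0,"ax": 0,"ay": 0,"az": 0,"fingers": 0},
    {"x": 0,"y": 0,"z": 0,"ax": 0,"ay": 0,"az": 0,"fingers": 0}
  ]
}}

```text
t: 13.5
eef_pos: [0.5242, -0.1831, 0.1867]
tool_rot: [0.0, 0.734, 0.68, 0.0]
contact_force: [-3.9, -0.1, 5.9]
gripper_width: 0.103
grasp_force: 52.1
```

{"method": "jog_arm", "body": {
  "rows": [
    {"x": 0,"y": 0,"z": -0.5,"ax": 0,"ay": 0,"az": 0,"fingers": 0},
    {"x": 0,"y": 0,"z": 0,"ax": 0,"ay": 0,"az": 0,"fingers": 0},
    {"x": 0,"y": 0,"z": 0,"ax": 0,"ay": 0,"az": 0,"fingers": 14},
    {"x": 0,"y": 0,"z": 0,"ax": 0,"ay": 0,"az": 0,"fingers": 20},
    {"x": 0,"y": 0,"z": 0,"ax": 0,"ay": 0,"az": 0,"fingers": 26},
    {"x": 0,"y": 0,"z": 0,"ax": 0,"ay": 0,"az": 0,"fingers": 32},
    {"x": 0,"y": 0,"z": 0,"ax": 0,"ay": 0,"az": 0,"fingers": 40},
    {"x": 0,"y": 0,"z": 0,"ax": 0,"ay": 0,"az": 0,"fingers": 40}
  ],
  "force": 20
}}

```text
t: 14.3
eef_pos: [0.524, -0.183, 0.1868]
tool_rot: [0.0, 0.734, 0.68, 0.0]
contact_force: [0.8, -0.3, -0.4]
gripper_width: 0.47
grasp_force: 0.0
```

```bash
python3 go.py .524 -.1836 .187 -4.4; python3 -c "
from h import *
s=Cam('scene');s.crop(170,130,100,90,6,'pics/s8.png')
print(s.proj((.524,-.1836,.151)))"
```

```text
t 14.3 pos [ 0.524  -0.183   0.1868] F [ 0.8 -0.3 -0.4] w 0.47 gf 0.0
tool y yaw -4.36 tool z [ 1.e-04 -0.e+00 -1.e+00]
shift mm [-0.6  0.  -0.2] turn deg [0.01 0.   0.04]
[222.46268682 202.45825773]
```

View pics/s8.png

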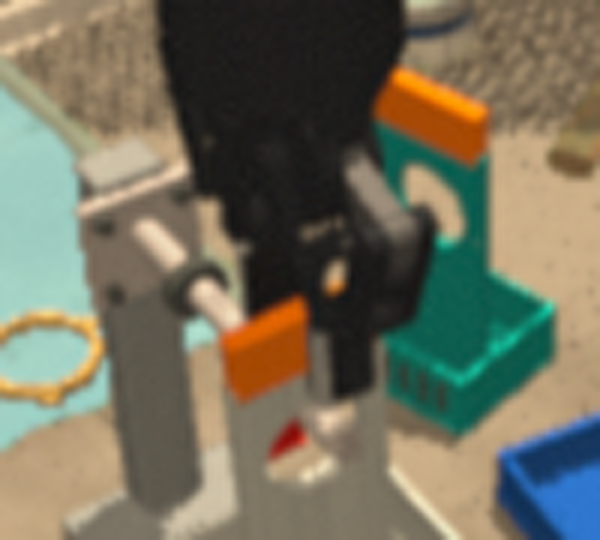

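It hangs on the peg and is released. The bar is at about (265,350) in the crop, the gripper force reads 0, and the flap is still hanging behind it. I have already viewed 11 pictures against the limit of 10, so I won't view any more and will check numerically from here. Next I narrow the fingers around the bar without touching it and push it with the outer pad.

{"method": "jog_arm", "body": {
  "rows": [
    {"x": 0,"y": 0,"z": 1,"ax": 0,"ay": 0,"az": 0,"fingers": 36},
    {"x": 0,"y": 0,"z": 1,"ax": 0,"ay": 0,"az": 0,"fingers": 32},
    {"x": 0,"y": 0,"z": 1,"ax": 0,"ay": 0,"az": 0,"fingers": 28},
    {"x": 0,"y": 0,"z": 1,"ax": 0,"ay": 0,"az": 0,"fingers": 26},
    {"x": 0,"y": 0,"z": 0,"ax": 0,"ay": 0,"az": 0,"fingers": 26},
    {"x": 0,"y": 1,"z": 0,"ax": 0,"ay": 0,"az": 0,"fingers": 26},
    {"x": 0,"y": 2,"z": 0,"ax": 0,"ay": 0,"az": 0,"fingers": 26},
    {"x": 0,"y": 2,"z": 0,"ax": 0,"ay": 0,"az": 0,"fingers": 26}
  ]
}}

```text
t: 15.15
eef_pos: [0.5292, -0.1834, 0.1829]
tool_rot: [0.0, 0.733, 0.68, 0.0]
contact_force: [0.2, -0.3, 1.2]
gripper_width: 0.302
grasp_force: 0.0
```

{"method": "jog_arm", "body": {
  "rows": [
    {"x": 0,"y": 2,"z": 0,"ax": 0,"ay": 0,"az": 0,"fingers": 26},
    {"x": 0,"y": 2,"z": 0,"ax": 0,"ay": 0,"az": 0,"fingers": 26},
    {"x": 0,"y": 2,"z": 0,"ax": 0,"ay": 0,"az": 0,"fingers": 26},
    {"x": 0,"y": 2,"z": 0,"ax": 0,"ay": 0,"az": 0,"fingers": 26},
    {"x": 0,"y": 2,"z": 0,"ax": 0,"ay": 0,"az": 0,"fingers": 26},
    {"x": 0,"y": 2,"z": 0,"ax": 0,"ay": 0,"az": 0,"fingers": 26},
    {"x": 0,"y": 2,"z": 0,"ax": 0,"ay": 0,"az": 0,"fingers": 26},
    {"x": 0,"y": 2,"z": 0,"ax": 0,"ay": 0,"az": 0,"fingers": 26}
  ]
}}

```text
t: 15.95
eef_pos: [0.5453, -0.1846, 0.1826]
tool_rot: [0.0, 0.733, 0.68, 0.0]
contact_force: [-1.3, 0.3, -0.9]
gripper_width: 0.303
grasp_force: 0.7
```

```bash
cat > st.py <<'E'
from h import *
# orange bar pixels of the hung basket (scene view), and red flap
s=Cam('scene')
m=s.mask((5,170,90),(20,255,255),(175,140,240,215)); n,l,st,c=cv2.connectedComponentsWithStats(m)
for i in range(1,n):
    if st[i,4]>8: print("orange",st[i].tolist(),c[i].round(1))
r=s.mask((0,150,60),(4,255,255),(175,150,240,240))|s.mask((174,150,60),(180,255,255),(175,150,240,240)); n,l,st,c=cv2.connectedComponentsWithStats(r)
for i in range(1,n):
    if st[i,4]>3: print("red",st[i].tolist(),c[i].round(1))
E
python3 go.py; python3 st.py
```

```text
t 15.95 pos [ 0.5453 -0.1846  0.1826] F [-1.3  0.3 -0.9] w 0.303 gf 0.7
tool y yaw -4.35 tool z [ 5.e-04  2.e-04 -1.e+00]
orange [232, 140, 8, 13, 74] [235.9 145.6]
orange [203, 177, 12, 16, 118] [209.1 184.8]
orange [225, 179, 4, 6, 18] [226.4 181.3]
red [213, 197, 7, 9, 44] [215.6 201.1]
```

{"method": "jog_arm", "body": {
  "rows": [
    {"x": 0,"y": 2,"z": 0,"ax": 0,"ay": 0,"az": 0,"fingers": 26},
    {"x": 0,"y": 2,"z": 0,"ax": 0,"ay": 0,"az": 0,"fingers": 26},
    {"x": 0,"y": 2,"z": 0,"ax": 0,"ay": 0,"az": 0,"fingers": 26},
    {"x": 0,"y": 2,"z": 0,"ax": 0,"ay": 0,"az": 0,"fingers": 26},
    {"x": 0,"y": 2,"z": 0,"ax": 0,"ay": 0,"az": 0,"fingers": 26},
    {"x": 0,"y": 2,"z": 0,"ax": 0,"ay": 0,"az": 0,"fingers": 26},
    {"x": 0,"y": 2,"z": 0,"ax": 0,"ay": 0,"az": 0,"fingers": 26},
    {"x": 0,"y": 2,"z": 0,"ax": 0,"ay": 0,"az": 0,"fingers": 26}
  ]
}}

```text
t: 16.8
eef_pos: [0.5613, -0.1858, 0.1826]
tool_rot: [0.0, 0.733, 0.68, 0.0]
contact_force: [-2.6, 1.3, 0.4]
gripper_width: 0.305
grasp_force: 1.3
```

```bash
python3 st.py
```

```text
orange [232, 140, 8, 13, 74] [235.9 145.6]
orange [199, 173, 12, 16, 130] [204.8 180.6]
orange [221, 174, 4, 7, 20] [222.5 177. ]
red [211, 195, 6, 7, 26] [213.5 198. ]
```

{"method": "jog_arm", "body": {
  "rows": [
    {"x": 0,"y": 2,"z": 0,"ax": 0,"ay": 0,"az": 0,"fingers": 26},
    {"x": 0,"y": 2,"z": 0,"ax": 0,"ay": 0,"az": 0,"fingers": 26},
    {"x": 0,"y": 2,"z": 0,"ax": 0,"ay": 0,"az": 0,"fingers": 26},
    {"x": 0,"y": 2,"z": 0,"ax": 0,"ay": 0,"az": 0,"fingers": 26},
    {"x": 0,"y": 2,"z": 0,"ax": 0,"ay": 0,"az": 0,"fingers": 26},
    {"x": 0,"y": 2,"z": 0,"ax": 0,"ay": 0,"az": 0,"fingers": 26},
    {"x": 0,"y": 2,"z": 0,"ax": 0,"ay": 0,"az": 0,"fingers": 26},
    {"x": 0,"y": 2,"z": 0,"ax": 0,"ay": 0,"az": 0,"fingers": 26}
  ]
}}

```text
t: 17.65
eef_pos: [0.577, -0.1871, 0.1828]
tool_rot: [0.0, 0.733, 0.68, -0.0]
contact_force: [-3.7, 0.2, 3.0]
gripper_width: 0.304
grasp_force: 2.2
```

```bash
python3 go.py; python3 st.py
```

```text
t 17.65 pos [ 0.577  -0.1871  0.1828] F [-3.7  0.2  3. ] w 0.304 gf 2.2
tool y yaw -4.36 tool z [ 0. -0. -1.]
orange [232, 140, 8, 13, 74] [235.9 145.6]
orange [195, 169, 12, 15, 126] [201.2 176.2]
orange [217, 170, 4, 7, 21] [218.4 172.9]
red [211, 195, 4, 3, 8] [212.8 196. ]
```

{"method": "jog_arm", "body": {
  "rows": [
    {"x": 0,"y": 2,"z": 0,"ax": 0,"ay": 0,"az": 0,"fingers": 26},
    {"x": 0,"y": 2,"z": 0,"ax": 0,"ay": 0,"az": 0,"fingers": 26},
    {"x": 0,"y": 2,"z": 0,"ax": 0,"ay": 0,"az": 0,"fingers": 26},
    {"x": 0,"y": 2,"z": 0,"ax": 0,"ay": 0,"az": 0,"fingers": 26},
    {"x": 0,"y": 2,"z": 0,"ax": 0,"ay": 0,"az": 0,"fingers": 26},
    {"x": 0,"y": 2,"z": 0,"ax": 0,"ay": 0,"az": 0,"fingers": 26},
    {"x": 0,"y": 2,"z": 0,"ax": 0,"ay": 0,"az": 0,"fingers": 26},
    {"x": 0,"y": 2,"z": 0,"ax": 0,"ay": 0,"az": 0,"fingers": 26}
  ]
}}

```text
t: 18.5
eef_pos: [0.593, -0.1883, 0.1828]
tool_rot: [0.0, 0.734, 0.68, 0.0]
contact_force: [-3.3, -0.5, 2.2]
gripper_width: 0.303
grasp_force: 1.8
```

```bash
python3 go.py; python3 st.py
```

```text
t 18.5 pos [ 0.593  -0.1883  0.1828] F [-3.3 -0.5  2.2] w 0.303 gf 1.8
tool y yaw -4.36 tool z [ 1.e-04  0.e+00 -1.e+00]
orange [232, 140, 8, 13, 74] [235.9 145.6]
orange [192, 165, 11, 15, 124] [197.5 172.3]
orange [213, 166, 4, 6, 22] [214.6 168.7]
red [212, 195, 8, 10, 54] [214.5 199.8]
```

The red patch grew from 8 to 54 px, so the flap has dropped shut. I nudge 2 mm more for margin, back off to centre and lift away.

{"method": "jog_arm", "body": {
  "rows": [
    {"x": 0,"y": 1,"z": 0,"ax": 0,"ay": 0,"az": 0,"fingers": 26},
    {"x": 0,"y": 1,"z": 0,"ax": 0,"ay": 0,"az": 0,"fingers": 26},
    {"x": 0,"y": 0,"z": 0,"ax": 0,"ay": 0,"az": 0,"fingers": 26},
    {"x": 0,"y": -2,"z": 0,"ax": 0,"ay": 0,"az": 0,"fingers": 26},
    {"x": 0,"y": -2,"z": 0,"ax": 0,"ay": 0,"az": 0,"fingers": 28},
    {"x": 0,"y": -3,"z": 0,"ax": 0,"ay": 0,"az": 0,"fingers": 30},
    {"x": 0,"y": -2,"z": 0,"ax": 0,"ay": 0,"az": 0,"fingers": 34},
    {"x": 0,"y": 0,"z": 0,"ax": 0,"ay": 0,"az": 0,"fingers": 40}
  ]
}}

```text
t: 19.35
eef_pos: [0.5856, -0.1878, 0.1829]
tool_rot: [0.0, 0.734, 0.68, -0.0]
contact_force: [-0.2, 0.8, 0.1]
gripper_width: 0.468
grasp_force: 0.0
```

```bash
python3 go.py; python3 st.py
```

```text
t 19.35 pos [ 0.5856 -0.1878  0.1829] F [-0.2  0.8  0.1] w 0.468 gf 0.0
tool y yaw -4.37 tool z [ 2.e-04 -2.e-04 -1.e+00]
orange [232, 140, 8, 13, 73] [235.9 145.7]
orange [192, 164, 14, 16, 163] [199.  171.5]
red [211, 195, 10, 12, 69] [215.3 200.8]
```

Contact-free. Now I rise.

{"method": "jog_arm", "body": {
  "rows": [
    {"x": 0,"y": 0,"z": -4,"ax": 0,"ay": 0,"az": 0,"fingers": 40},
    {"x": 0,"y": 0,"z": -8,"ax": 0,"ay": 0,"az": 0,"fingers": 40},
    {"x": 0,"y": 0,"z": -10,"ax": 0,"ay": 0,"az": 0,"fingers": 40},
    {"x": 0,"y": 0,"z": -15,"ax": 0,"ay": 0,"az": 0,"fingers": 40},
    {"x": 0,"y": 0,"z": -20,"ax": 0,"ay": 0,"az": 0,"fingers": 40},
    {"x": 0,"y": 0,"z": -25,"ax": 0,"ay": 0,"az": 0,"fingers": 40},
    {"x": 0,"y": 0,"z": -20,"ax": 0,"ay": 0,"az": 0,"fingers": 40},
    {"x": 0,"y": 0,"z": -5,"ax": 0,"ay": 0,"az": 0,"fingers": 40}
  ]
}}

```text
t: 20.2
eef_pos: [0.5874, -0.1878, 0.2938]
tool_rot: [0.002, 0.734, 0.68, 0.002]
contact_force: [0.0, 0.1, 1.1]
gripper_width: 0.466
grasp_force: 0.0
```

{"method": "jog_arm", "body": {
  "rows": [
    {"x": 0,"y": 0,"z": 0,"ax": 0,"ay": 0,"az": 0,"fingers": 40},
    {"x": 0,"y": 0,"z": 0,"ax": 0,"ay": 0,"az": 0,"fingers": 40},
    {"x": 0,"y": 0,"z": 0,"ax": 0,"ay": 0,"az": 0,"fingers": 40},
    {"x": 0,"y": 0,"z": 0,"ax": 0,"ay": 0,"az": 0,"fingers": 40},
    {"x": 0,"y": 0,"z": 0,"ax": 0,"ay": 0,"az": 0,"fingers": 40},
    {"x": 0,"y": 0,"z": 0,"ax": 0,"ay": 0,"az": 0,"fingers": 40},
    {"x": 0,"y": 0,"z": 0,"ax": 0,"ay": 0,"az": 0,"fingers": 40},
    {"x": 0,"y": 0,"z": 0,"ax": 0,"ay": 0,"az": 0,"fingers": 40}
  ]
}}

```text
t: 21.0
eef_pos: [0.5858, -0.1877, 0.2898]
tool_rot: [-0.0, 0.734, 0.68, -0.0]
contact_force: [-0.5, -0.6, -0.8]
gripper_width: 0.471
grasp_force: 0.0
```

```bash
python3 go.py; python3 st.py; python3 - <<'E'
from h import *
s=Cam('scene'); c,y=np.cos(np.radians(-4.4)),np.sin(np.radians(-4.4))
W=lambda a,b,z:(.549+a*c-b*y,-.1855+a*y+b*c,z)
for X in(20,35,40,45):  # predicted bar -x face bbox, eye at X mm
    q=np.array([s.proj(W(X/1000-.005,b,z)) for b in(-.029,.029) for z in(.1865,.2135)]); print(X,q.min(0).round(1),q.max(0).round(1))
q=np.array([s.proj(W(0,b,z)) for b in(-.01,.01) for z in(.123,.155)]);print("flap shut",q.min(0).round(1),q.max(0).round(1))
E
```

```text
t 21.0 pos [ 0.5858 -0.1877  0.2898] F [-0.5 -0.6 -0.8] w 0.471 gf 0.0
tool y yaw -4.36 tool z [-0.  0. -1.]
orange [232, 140, 8, 13, 74] [235.9 145.6]
orange [192, 160, 25, 20, 286] [204.6 169.6]
red [211, 195, 10, 12, 68] [215.3 200.7]
20 [198.6 165.2] [223.4 185. ]
35 [195.2 161.6] [219.8 181.1]
40 [194.  160.5] [218.6 179.9]
45 [192.9 159.3] [217.5 178.6]
flap shut [212.4 192.8] [221.1 206.8]
```

Measured from the images: the bar's position matches an eye about 40 mm inward, and the red patch matches a shut flap. The gripper is clear, so I hand in.

```bash
python3 -c "
from station import bot
print(bot.hand_in())"
```

```text
the job is handed in; nothing more can be done
None
```

The basket hangs by its eye about 40 mm inward of the flap, the flap measures shut and the robot is clear; the job is handed in at about 21 s, with no verdict shown, nut and bolt not re-checked after hanging, and 11 pictures viewed against the limit of 10.

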